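# Clip the pen caddy onto the bench eye

## Task

Clear the bench: lift the grey pen caddy by its top grip and clip its snap hook onto the cross bar of the steel eye on the grey post, by pressing the hook's gate against the bar until the bar is inside and the gate has sprung shut. Let the caddy hang still and upright from the eye, let go, and never press hook and eye together harder than 20 N. Leave the other things on the bench where they are.

Things in the scene. Friction and masses are not known exactly. Their poses are not given: they have to be found in the camera images.
- caddy: Grey pen caddy to hang up: open box 80 x 60 mm, 60 high, with pens, 0.22 to 0.45 kg, standing on the bench. From its middle panel rises a flat steel snap hook of 9 mm round bar in the caddy's plane y = 0, with a grip block on top; 184 mm high in all. Origin: centre of the underside, z up. The hook's gate is on the +x side, its spine on the -x side.
- grip (a point): Middle of the black grip block over the hook, at caddy (0, 0, 162) mm. The block is 24 mm (x) by 14 mm (y) and reaches from z = 140 to 184 mm, the very top. Best pinched on its two x faces (24 mm apart), so that it cannot tip in the fingers under the push.
- crook (a point): Point inside the hook at caddy (0, 0, 130.5) mm, where the centre of the eye's 10 mm bar lies when the caddy hangs. The crook's inner top is at caddy z = 135.5, outer top 144.5; the spine's inner face is at x = -14.5, the hook's inside bottom at z = 80. Let go, it swings on the bar for up to about 3 s.
- nose (a point): Lower end of the hook's nose, at caddy (19, 0, 115) mm; its inner face is at x = 14.5. Below it the gate closes the side. A 10 mm bar pushed in through the gate at caddy z of about 104 is past the nose when its centre is at x = 9 or less; at about x = 1 it jams on the fully opened gate.
- gate (a joint): Sprung gate: bar 6 mm thick, 35 long, hinged at its lower end at caddy (16, 0, 82) mm, upright when shut (outer face x = 19). 0 = shut; grows to 0.92 rad, its stop, as its upper end is pushed in towards -x. Springs shut by itself. 22 mm above the hinge it takes about 3.5 N to start, 5 to 6 N at 0.8 rad. Once past the nose the bar frees it by going up into the crook (above caddy z = 125).
- bracket: Grey post fixed to the bench, 26 x 45 mm, with a rigid closed level eye of 10 mm round steel bar near its top. The eye stands out towards the bracket's -x (roughly at the robot) and ends in a cross bar along y, 68 mm free between the side bars. Origin: on the bench under the cross bar's nominal middle. Post head from x = 85 mm, its top 198 mm high; foot plate 8 mm thick from x = 55.
- eye (a point): Nominal middle of the cross bar's centre line, 190 mm above the bench, with the bracket's axes. The eye is clamped in the post's head up to 18 mm farther in or out: the true bar lies anywhere from x = -18 to +18 mm of this point, level and square. That is not measured: find the bar by touch (or look).
- tote: Plain grey open tote without a hook, 85 x 65 x 60 mm, loose; origin: centre of its underside. To be left alone.
- tape: Roll of packing tape lying flat, 96 mm across, 48 mm high, loose; origin: centre of its underside. To be left alone.
- carton: Small closed cardboard carton, 90 x 80 x 50 mm, loose; origin: centre of its underside. To be left alone.
- dispenser: Tape gun with a blue base and black grip, about 145 x 55 x 66 mm, loose; origin: centre of its underside. To be left alone.
- mouse: Black computer mouse, 100 x 60 x 30 mm, loose; origin: centre of its underside. To be left alone.

How it is judged:
On the way, in this order (a step that is already met when the one before it is completed fails the run):
1. the caddy has been lifted off the bench (its underside more than 30 mm up) (height (world z) of caddy above 0.03 m), for 0.1 s.
2. the eye presses the gate open (more than 0.35 rad) (value of joint gate above 0.35 rad and contact force between caddy and bracket above 1 N), for 0.05 s.
At the end, for the whole second after the job is handed in: The caddy hangs from the eye's cross bar: crook point within 6 mm of the bar's height and 30 mm (x), 30 mm (y) of its nominal middle, the eye bearing it (over 1 N), gate shut (below 0.1 rad), upright within 0.2 rad and still (below 0.04 m/s and 0.4 rad/s) (z of crook in the frame of eye between -0.006 and 0.006 m and x of crook in the frame of eye between -0.03 and 0.03 m and y of crook in the frame of eye between -0.03 and 0.03 m and value of joint gate below 0.1 rad and contact force between caddy and bracket above 1 N and angle between caddy's own z axis and vertical below 0.2 rad and linear speed of caddy below 0.04 m/s and angular speed of caddy below 0.4 rad/s); the robot touches nothing.
It fails at once if caddy and bracket are pressed together harder than 20 N (contact force between caddy and bracket above 20 N).
It fails at once if another thing on the bench is moved more than 20 mm (distance of any of tote, tape, carton, dispenser, mouse from where it was at the start of the episode above 0.02 m).
It also fails if it takes over 58 s, if anything falls off the work surface, if the arm or the gripper's body presses on something with over 40 N, if the wrist force passes 120 N, or if a joint passes its speed limit or range.

## Robot

A 7-joint arm with a two-finger parallel gripper is mounted at the origin on the work surface. World frame = base frame: x ahead of the robot, y to its left, z up, the work surface at z = 0. Lengths are in m, angles in rad, forces in N, time in s.
With the tool pointing down it reaches from about 0.425 to 0.825 m from the base axis. Payload 3.6 kg.
Tool frame: the origin (TCP) lies between the finger pads; the fingertips stand 25 mm ahead of it and the grasp point (between the pads) lies 6 mm ahead of it; z points along the fingers, y is the direction in which the jaws open and shut (so a half turn about z gives the same grasp; the last joint's range is limited). The gripper opens to 85 mm and grips with 20 to 120 N. Pads are 22 mm wide; open, the fingers measure 114 mm over their backs; the gripper's body (76 mm by 85 mm) begins 54 mm behind the grasp point. The pads swing forward as they close: fully open they stand 13 mm farther back than shut.
Start: joints at [1.248, 0.615, -0.013, 1.423, 0.008, 1.103, -0.04], TCP at [0.19, -0.622, 0.256] pointing down, gripper open.
Joint ranges: [-3.12, 3.12], [-0.3, 2.06], [-1.34, 1.32], [0.26, 2.42], [-1.36, 4.5], [0.01, 1.98], [-2.84, 2.84]. Speed limits (rad/s): [2.79, 2.79, 3.14, 3.14, 3.14, 3.14, 3.14].

## Interface

Orientations are given as a unit quaternion [w, x, y, z].
In Python, from cell import readout, cams, finish_job gives the robot as it stands.
- The arm moves only by the tool play_rows, never from a script. Its argument "steps" is a list of rows, each a list of 6 numbers: the shift along the tool's x, y, z in units of 50 mm (1.0 is 50 mm), then the turn, a rotation vector about the tool's x, y, z in degrees. In form: [[x, y, z, rx, ry, rz], ...]. A call has 1 to 10 rows; each row is the pose to reach, as a shift and turn from the pose commanded when the call began, along the tool's axes at that moment; what a row does not reach only later rows make up. A row lasts 1/8 s, in which the tool goes at most 62.5 mm and 10.7 degrees, less where a joint would pass 70% of its speed; a pose out of reach is approached as far as the arm can. A call with a gripper value outside its range is refused whole. "gripper" is the closure in counts, from 0 (fully open) to 255 (shut), set as the call begins (left out, the last holds). The fingers move at their own pace and stop on an object; the grip force is fixed at half the most. Time passes only in rows, so rows that repeat a pose let the fingers close. It gives the time, the measured TCP pose, the force and the opening at its end, in the units of the state.
- readout.get_obs(): the state, without advancing time (a new reading comes with each control period).
- cams.camera(name): name is "side" or "top"; returns the picture (400x640x3 uint8, red, green, blue); there is no depth.
- cams.get_calibration(name): a dict with "intrinsics" (3x3 intrinsics, pixels), "D" ([k1, k2, p1, p2, k3] as OpenCV has them; the pictures are not rectified), "extrinsics" (4x4, takes a point from camera to world coordinates). Camera axes: x right, y up, looking along -z (the intrinsics and any distortion apply to the point x, -y, -z); pixel columns grow to the right and rows downward; lengths in m; the calibration is good to about 2 mm. A picture is of the moment at which its call begins. get_calibration takes no time and is no camera call.
- finish_job(): hands the job in, once; it reports no verdict.
The state is a dict: "clock": time; "qpos": joint angles; "qvel": joint speeds; "joint_efforts": joint torques, N m; "tool_pos": TCP position; "tcp_rot": TCP orientation; "contact_force": force on the tool from outside, world axes, zero at the start; "moment": the same for the moment, N m; "gripper_width": finger opening in m.
Only numpy, scipy, OpenCV 4.12 (cv2) and the standard library are available. Lean on these libraries where they do the work, as an engineer would, in place of code of your own. Each camera call takes 0.05 s, during which the arm holds its last target. There are 200 camera calls.

## Working session

There is one attempt and no reset: what is moved stays moved. The work goes in short steps, Python scripts to look and compute and a tool call to move; the robot and the scene stay as the last step left them, time stands still between calls to the robot, and variables do not carry over. Pictures are saved under pics/ and viewed, about 8 in all and at most 12, crops included, and the job is handed in when it is done.

Besides the shell and the picture viewer there is one more tool, called after "Request:" in YAML: its name, and indented under it one key for each argument. play_rows: Moves the arm, as the interface text tells. Its arguments: {"type":"object","properties":{"steps":{"type":"array","items":{"type":"array","items":{"type":"number"}}},"gripper":{"type":"number"}},"required":["steps"]}

```bash
ls; mkdir -p pics; python3 - <<'E'
from cell import readout, cams
import cv2
print(readout.get_obs())
for n in("side","top"):
    im=cams.camera(n); cv2.imwrite(f"pics/{n}0.png",im[:,:,::-1])
    c=cams.get_calibration(n); print(n,c)
E
```

```text
pics
{'clock': 0.0, 'qpos': array([ 1.24750238,  0.61592447, -0.01263131,  1.42492245,  0.00809572,
        1.10337643, -0.04039149]), 'qvel': array([ 0.00059066, -0.00223065,  0.00012436,  0.00026321, -0.00088843,
        0.00078568,  0.00169395]), 'joint_efforts': array([ 1.84679084e-04, -4.69218814e+01,  2.58924309e-01, -1.71037173e+01,
        9.94059141e-03,  9.65279352e-03,  4.98016817e-06]), 'tool_pos': array([ 0.18990859, -0.62090242,  0.25512679]), 'tcp_rot': array([-1.27429139e-03,  9.89002218e-01,  1.47895056e-01, -2.03170255e-04]), 'contact_force': array([ 0.20507158, -0.2186312 ,  0.55179363]), 'moment': array([-0.00240189,  0.05845553, -0.02603374]), 'gripper_width': 0.08537974424269111}
side {'intrinsics': array([[520.19672573,   0.        , 318.57824493],
       [  0.        , 520.19672573, 197.92499147],
       [  0.        ,   0.        ,   1.        ]]), 'D': array([-0.14952279,  0.        ,  0.        ,  0.        ,  0.        ]), 'extrinsics': array([[-0.9878732 ,  0.11369751, -0.1057328 ,  0.36633488],
       [-0.15497882, -0.68091516,  0.71577658,  1.24755218],
       [ 0.00938694,  0.72348284,  0.69027854,  1.31847212],
       [ 0.        ,  0.        ,  0.        ,  1.        ]])}
top {'intrinsics': array([[397.27915028,   0.        , 321.90960305],
       [  0.        , 397.27915028, 195.71390345],
       [  0.        ,   0.        ,   1.        ]]), 'D': array([-0.05362018,  0.        ,  0.        ,  0.        ,  0.        ]), 'extrinsics': array([[ 0.01950773,  0.99374561, -0.10995047,  0.41563463],
       [-0.99980362,  0.01900549, -0.0056141 , -0.00255101],
       [-0.00348933,  0.1100384 ,  0.99392121,  1.36001687],
       [ 0.        ,  0.        ,  0.        ,  1.        ]])}
```

View pics/side0.png

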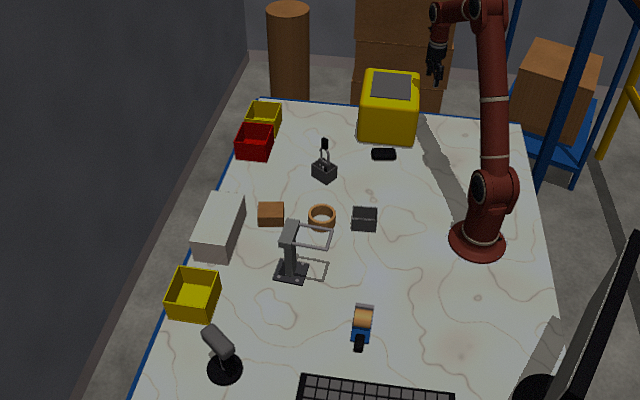

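View pics/top0.png

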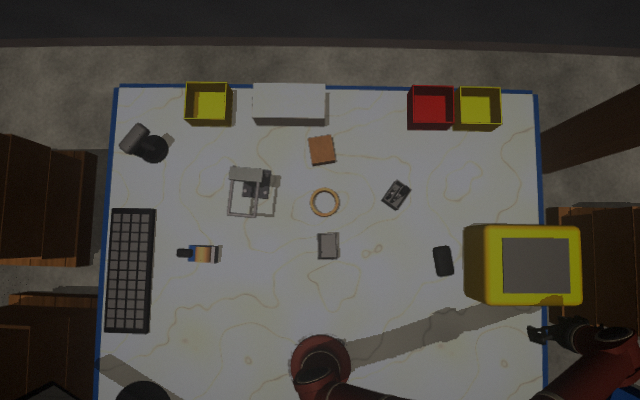

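The side view shows the caddy at about (324,168), the post at (290,250) with its eye reaching right to (330,240), and the eye's shadow below. In the top view the caddy is at (396,195) and the eye around (250,195). I'll enlarge both.

```bash
python3 - <<'E'
import cv2,numpy as np
t=cv2.imread("pics/top0.png");s=cv2.imread("pics/side0.png")
def crop(im,x,y,w,h,f):
    return cv2.resize(np.clip(im[y:y+h,x:x+w]*1.5,0,255).astype(np.uint8),None,fx=f,fy=f,interpolation=cv2.INTER_CUBIC)
a=crop(t,215,155,75,75,5.3333); b=crop(t,370,165,56,56,400/56)
c=crop(s,260,200,90,90,200/45);d=crop(s,300,130,50,60,400/60)
R=[cv2.resize(x,(w,300)) for x,w in((a,300),(b,300),(c,300),(d,250))]
out=np.vstack([np.hstack(R[:2]),np.hstack([R[2],R[3],np.zeros((300,50,3),np.uint8)])])
cv2.imwrite("pics/crop0.png",out)
E
```

```text
(no output)
```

View pics/crop0.png

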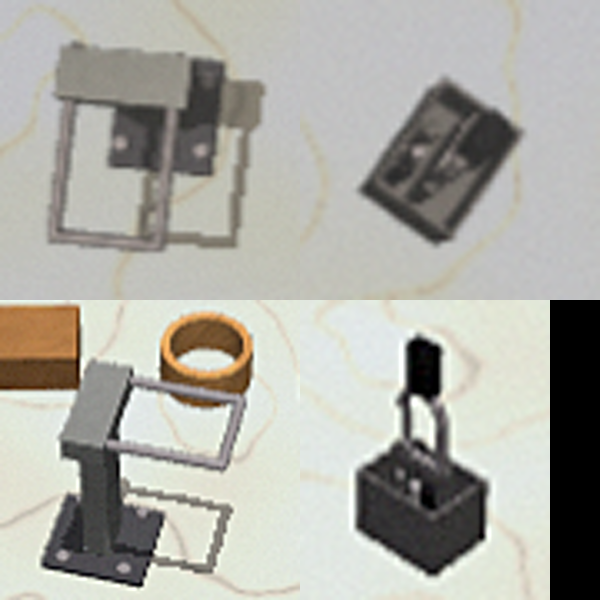

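```bash
cat > h.py <<'E'
import numpy as np, cv2
from cell import cams
C={n:cams.get_calibration(n) for n in("side","top")}
def ray(n,p):
    c=C[n];u=cv2.undistortPoints(np.array([[p]],float),c["intrinsics"],c["D"])[0,0]
    E=c["extrinsics"];return E[:3,3],E[:3,:3]@np.array([u[0],-u[1],-1])
def onz(n,p,z):
    o,d=ray(n,p);return o+d*(z-o[2])/d[2]
def tri(ps,pt):
    o1,d1=ray("side",ps);o2,d2=ray("top",pt)
    k=np.linalg.lstsq(np.c_[d1,-d2],o2-o1,rcond=None)[0]
    a,b=o1+d1*k[0],o2+d2*k[1];return (a+b)/2,np.linalg.norm(a-b)
def proj(n,P):
    c=C[n];E=c["extrinsics"];q=(np.atleast_2d(P)-E[:3,3])@E[:3,:3]*[1,-1,-1]
    return cv2.projectPoints(q.reshape(-1,1,3),np.zeros(3),np.zeros(3),c["intrinsics"],c["D"])[0][:,0]
E
python3 - <<'E'
from h import *
np.set_printoptions(precision=4,suppress=True)
T=lambda x,y:(215+x/4-.4,155+y/4-.4)
B=lambda x,y:(370+x/5.357-.4,165+y/5.357-.4)
S=lambda x,y:(260+x/3.333-.4,200+y/3.333-.4)
D=lambda x,y:(300+x/5-.4,130+y/5-.4)
for p in[(55,239),(160,243),(66,105),(170,107)]: print("eyeT",onz("top",T(*p),.19))
for p in[(240,100),(225,163),(112,145),(130,83)]: print("eyeS",onz("side",S(*p),.19))
print("head top198", [onz("top",T(*p),.198)for p in[(60,45),(188,55),(55,95),(183,107)]])
print("foot z8",[onz("top",T(*p),.008)for p in[(222,60),(110,165),(212,175)]], [onz("side",S(*p),.008) for p in[(45,270),(140,283),(162,212),(75,193)]])
print("rimT",[onz("top",B(*p),.06)for p in[(145,80),(222,130),(138,243),(62,188)]])
print("rimS",[onz("side",D(*p),.06)for p in[(57,187),(132,240),(187,187),(110,140)]])
g=onz("side",D(124,69),.162);print("gripS",g)
s=cv2.imread("pics/side0.png");t=cv2.imread("pics/top0.png")
# dark-mask caddy zoom
z=cv2.resize(np.clip(s[138:182,305:345]*1.8,0,255).astype(np.uint8),None,fx=13,fy=13,interpolation=cv2.INTER_NEAREST)
cv2.imwrite("pics/z.png",z)
E
```

```text
eyeT [0.4843 0.2798 0.19  ]
eyeT [0.4829 0.2017 0.19  ]
eyeT [0.5845 0.2761 0.19  ]
eyeT [0.5844 0.1981 0.19  ]
eyeS [0.4802 0.2051 0.19  ]
eyeS [0.4827 0.2801 0.19  ]
eyeS [0.5821 0.2758 0.19  ]
eyeS [0.5802 0.2007 0.19  ]
head top198 [array([0.6284, 0.2808, 0.198 ]), array([0.6225, 0.1848, 0.198 ]), array([0.5907, 0.2827, 0.198 ]), array([0.5835, 0.1871, 0.198 ])]
foot z8 [array([0.6525, 0.1858, 0.008 ]), array([0.5595, 0.2791, 0.008 ]), array([0.5526, 0.191 , 0.008 ])] [array([0.6496, 0.2836, 0.008 ]), array([0.5587, 0.2837, 0.008 ]), array([0.5528, 0.1961, 0.008 ]), array([0.6408, 0.1865, 0.008 ])]
rimT [array([ 0.6181, -0.2417,  0.06  ]), array([ 0.5878, -0.2893,  0.06  ]), array([ 0.517 , -0.2373,  0.06  ]), array([ 0.55  , -0.1905,  0.06  ])]
rimS [array([ 0.613 , -0.2182,  0.06  ]), array([ 0.549 , -0.1682,  0.06  ]), array([ 0.5171, -0.2344,  0.06  ]), array([ 0.5823, -0.2797,  0.06  ])]
gripS [ 0.567 -0.238  0.162]
```

View pics/z.png

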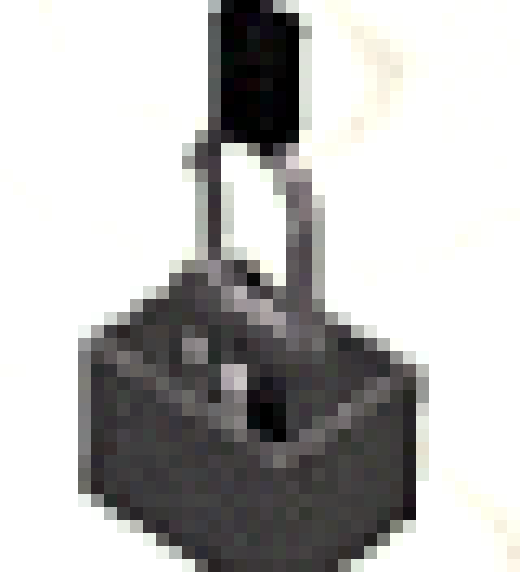

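The thin left branch has the nose's bulge at its top, at about (190,155) in this crop, and the thick right branch is the spine. So the gate faces image left, which puts caddy +x along world (0.8,-0.6), a yaw of about -37°. The yellow box near the start is close to the arm, so I'll check how far it extends.

```bash
cat >> h.py <<'E'
from scipy.spatial.transform import Rotation as R
def go(pos,yaw,fromcmd=None):
    """row (units 50mm, deg) from the present pose to TCP pos, tool down, tool y at yaw deg"""
    from cell import readout
    o=readout.get_obs();q=o["tcp_rot"];A=R.from_quat(q,scalar_first=True).as_matrix()
    y=np.array([np.cos(np.radians(yaw)),np.sin(np.radians(yaw)),0]);z=np.array([0,0,-1.])
    B=np.c_[np.cross(y,z),y,z]
    r=np.r_[A.T@(np.array(pos)-o["tool_pos"])/.05,R.from_matrix(A.T@B).as_rotvec(degrees=True)]
    print("clock",o["clock"],"tcp",o["tool_pos"].round(4),"F",o["contact_force"].round(2),"w",round(o["gripper_width"],4));print("row",r.round(3))
E
python3 - <<'E'
from h import *
np.set_printoptions(precision=3,suppress=True)
for p in[(357,133),(415,143),(420,140)]:print("yb",onz("side",p,0))
for z in(.15,.2,.25):print(z,[onz("top",p,z)for p in[(465,225),(465,303),(580,303)]])
go((.19,-.621,.40),-73); go((.567,-.238,.30),-37)
# expected block/hook pixels for the pose estimate
e=np.array([.8,-.6,0]);c=np.array([.567,-.238,0])
print(proj("side",[c+[0,0,.184],c+[0,0,.14],c+.019*e+[0,0,.115],c-.019*e+[0,0,.115]]),proj("top",[c+[0,0,.184]]))
E
```

```text
yb [ 0.469 -0.541  0.   ]
yb [ 0.223 -0.514  0.   ]
yb [ 0.202 -0.539  0.   ]
0.15 [array([ 0.468, -0.435,  0.15 ]), array([ 0.233, -0.432,  0.15 ]), array([ 0.235, -0.79 ,  0.15 ])]
0.2 [array([ 0.466, -0.417,  0.2  ]), array([ 0.241, -0.414,  0.2  ]), array([ 0.243, -0.757,  0.2  ])]
0.25 [array([ 0.463, -0.399,  0.25 ]), array([ 0.249, -0.396,  0.25 ]), array([ 0.25 , -0.725,  0.25 ])]
clock 0.1 tcp [ 0.19  -0.621  0.255] F [-0.31  0.07  0.24] w 0.0853
row [ 0.001 -0.006 -2.895 -0.134  0.001  0.009]
clock 0.1 tcp [ 0.19  -0.621  0.255] F [-0.31  0.07  0.24] w 0.0853
row [  9.452  -5.12   -0.883  -0.13   -0.041 -35.991]
[[324.513 138.554]
 [324.308 148.182]
 [320.589 151.192]
 [327.837 155.881]] [[403.068 190.179]]
```

Request:
play_rows:
  steps:
    - [0,0,-1,0,0,0]
    - [0,0,-2,0,0,0]
    - [0,0,-3,0,0,0]
    - [0,0,-3.6,0,0,0]
    - [1.2,-0.65,-3.6,0,0,-4]
    - [2.4,-1.3,-3.6,0,0,-8]
    - [3.6,-1.95,-3.6,0,0,-13]
    - [4.8,-2.6,-3.6,0,0,-18]
    - [6,-3.25,-3.6,0,0,-23]
    - [7,-3.8,-3.6,0,0,-27]
  gripper: 0

```text
clock: 1.35
tool_pos: [0.4539, -0.3525, 0.4359]
tcp_rot: [-0.0, 0.927, 0.376, -0.0]
contact_force: [1.0, -2.2, 0.1]
gripper_width: 0.0852
```

```bash
python3 -c "
from h import *
go((.567,-.238,.26),-37)"
```

```text
clock 1.35 tcp [ 0.4539 -0.3525  0.4359] F [ 0.99 -2.19  0.1 ] w 0.0852
row [ 3.219 -0.066  3.518 -0.044  0.013 -8.867]
```

Request:
play_rows:
  steps:
    - [1,0,0.6,0,0,-4]
    - [2,-0.05,1.6,0,0,-9]
    - [2.8,-0.05,2.6,0,0,-9]
    - [2.8,-0.05,3.3,0,0,-9]
    - [2.8,-0.05,3.3,0,0,-9]
    - [2.8,-0.05,3.3,0,0,-9]

```text
clock: 2.1
tool_pos: [0.5523, -0.2564, 0.2729]
tcp_rot: [0.001, 0.895, 0.446, 0.001]
contact_force: [-0.7, 0.1, -0.1]
gripper_width: 0.0852
```

```bash
python3 - <<'E'
from h import *
go((.567,-.238,.172),-37)
s=cams.camera("side");t=cams.camera("top")
def z(im,x,y,w,h):return cv2.resize(np.clip(im[y:y+h,x:x+w,::-1]*1.6,0,255).astype(np.uint8),(400,400),interpolation=cv2.INTER_CUBIC)
cv2.imwrite("pics/g1.png",np.hstack([z(s,294,110,60,80),z(t,370,160,60,60)]))
E
```

```text
clock 2.1 tcp [ 0.5523 -0.2564  0.2729] F [-0.65  0.06 -0.07] w 0.0852
row [ 0.471  0.007  2.019  0.152 -0.    -0.088]
```

View pics/g1.png

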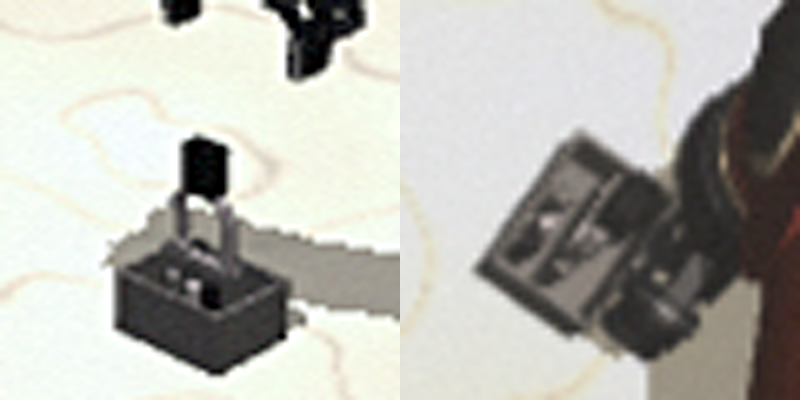

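The block is at side (324.9,143), and the TCP is still about 23 mm short. I'll measure the black block more closely in the first images before going down.

```bash
python3 - <<'E'
from h import *
s=cv2.imread("pics/side0.png").max(2);t=cv2.imread("pics/top0.png").max(2)
print(s[134:154,316:334]);print(t[184:206,386:414])
e=np.array([.8,-.6,0]);f=np.array([.6,.8,0]);c=np.array([.567,-.238,0])
P=lambda z:[c+a*.012*e+b*.007*f+[0,0,z] for a,b in((1,1),(1,-1),(-1,-1),(-1,1))]
for n in("side","top"):print(n,proj(n,P(.184)).round(1).tolist(),proj(n,P(.14)).round(1).tolist())
Q=[c+a*.04*e+b*.03*f+[0,0,.06] for a,b in((1,1),(1,-1),(-1,-1),(-1,1))]
for n in("side","top"):print(n,proj(n,Q).round(1).tolist())
E
```

```text
[[154 156 151 153 152 154 154 155 153 153 155 155 156 154 154 154 152 155]
 [155 156 158 155 156 155 156 157 156 154 148 147 148 150 156 157 155 155]
 [155 154 156 157 155 162 167 132 144 161 152 148 146 149 148 154 157 156]
 [156 155 154 157 159 148 129  60  88 131 152 164 156 146 146 152 151 156]
 [155 156 157 157 167 100  10   0   0  25  93 127 166 152 148 147 152 154]
 [154 155 155 158 173  46   0   7  10  10   0  17 129 161 150 146 149 148]
 [155 156 157 160 171  51   2   4  15  12   8   0  95 161 154 150 138 144]
 [155 155 155 158 174  52   4   3  10   8   5   0 126 163 159 152 142 138]
 [156 154 155 159 172  50   8   7  10  10   6   0 126 163 157 156 150 140]
 [153 154 156 158 174  52   6   2   0   5   4   0 127 161 159 155 151 146]
 [155 156 156 158 173  50   5   7  10  11   1   0 125 161 157 155 152 147]
 [157 157 155 160 174  49   3   0   2   5   4   0 126 163 157 157 153 144]
 [147 148 150 155 173  51   0   2   4   5   3   0 126 162 158 152 148 146]
 [150 150 151 159 145  44   7   2   2   7   0   0 119 164 156 150 138 147]
 [156 156 160 152  83  32  21   7   0   0   0   8 
[... 2683 characters left out ...]
37  57 100 124
  130 131 131 129 128 129 129 130 128 131]
 [ 75  40  37  39  43  55  75  80  81  82  77  81  60  40  46  74 117 127
  129 130 130 130 129 128 129 129 130 132]
 [121  88  48  38  41  42  50  75  81  81  81  66  45  40  68 110 129 129
  129 129 131 129 129 129 129 128 129 131]]
side [[320.8, 137.9], [323.6, 136.3], [328.2, 139.2], [325.5, 140.8]] [[320.6, 147.5], [323.4, 145.9], [328.0, 148.8], [325.3, 150.5]]
top [[403.6, 185.6], [407.3, 188.5], [402.5, 194.8], [398.8, 191.9]] [[400.7, 187.5], [404.4, 190.3], [399.7, 196.4], [396.1, 193.6]]
side [[310.8, 163.5], [322.2, 156.6], [337.1, 166.4], [325.8, 173.6]]
top [[395.6, 179.8], [410.1, 190.9], [395.6, 210.0], [381.0, 198.8]]
```

Request:
play_rows:
  steps:
    - [0.455,0.02,0,0,0,0]
    - [0.455,0.02,0,0,0,0]
    - [0.455,0.02,0.5,0,0,0]
    - [0.455,0.02,1,0,0,0]
    - [0.455,0.02,1.5,0,0,0]
    - [0.455,0.02,2,0,0,0]
    - [0.455,0.02,2,0,0,0]
    - [0.455,0.02,2,0,0,0]

```text
clock: 3.2
tool_pos: [0.5673, -0.2375, 0.1725]
tcp_rot: [0.001, 0.895, 0.446, 0.001]
contact_force: [-0.3, -0.7, 0.1]
gripper_width: 0.085
```

Request:
play_rows:
  steps:
    - [0,0,0,0,0,0]
    - [0,0,0,0,0,0]
    - [0,0,0,0,0,0]
    - [0,0,0,0,0,0]
    - [0,0,0,0,0,0]
    - [0,0,0,0,0,0]
    - [0,0,0,0,0,0]
    - [0,0,0,0,0,0]
  gripper: 255

```text
clock: 4.2
tool_pos: [0.567, -0.238, 0.1717]
tcp_rot: [0.001, 0.895, 0.446, 0.001]
contact_force: [1.2, -1.4, 1.6]
gripper_width: 0.0228
```

```bash
python3 - <<'E'
from h import *
go((.567,-.239,.172),-37)
s=cams.camera("side");t=cams.camera("top")
def z(im,x,y,w,h):return cv2.resize(np.clip(im[y:y+h,x:x+w,::-1]*1.6,0,255).astype(np.uint8),(400,400),interpolation=cv2.INTER_CUBIC)
cv2.imwrite("pics/g2.png",np.hstack([z(s,294,115,60,60),z(t,370,160,60,60)]))
E
```

```text
clock 4.2 tcp [ 0.567  -0.238   0.1717] F [ 1.24 -1.38  1.63] w 0.0228
row [-0.016  0.013 -0.005  0.103 -0.014 -0.004]
```

View pics/g2.png

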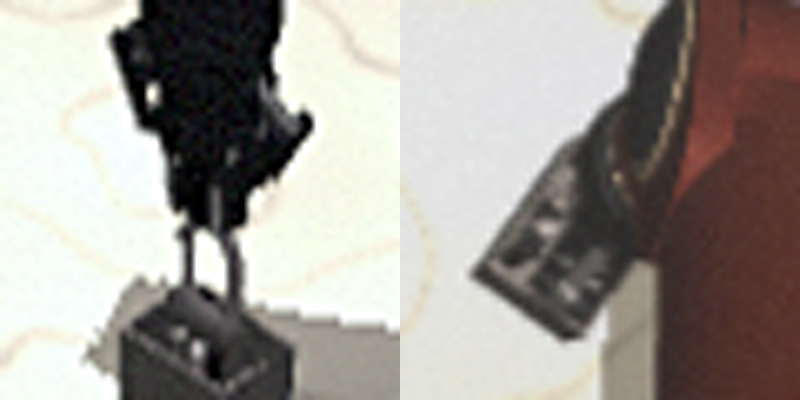

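The grip is good at 22.8 mm wide. Lifting now.

Request:
play_rows:
  steps:
    - [0,0,-0.2,0,0,0]
    - [0,0,-0.6,0,0,0]
    - [0,0,-1.1,0,0,0]
    - [0,0,-1.6,0,0,0]
    - [0,0,-2.1,0,0,0]
    - [0,0,-2.5,0,0,0]
    - [0,0,-2.7,0,0,0]
    - [0,0,-2.7,0,0,0]
    - [0,0,-2.7,0,0,0]

```text
clock: 5.42
tool_pos: [0.5655, -0.2371, 0.3048]
tcp_rot: [-0.001, 0.895, 0.446, -0.001]
contact_force: [-0.3, 0.8, -5.0]
gripper_width: 0.0231
```

```bash
python3 - <<'E'
from h import *
go((.415,.241,.307),-3)
E
```

```text
clock 5.425 tcp [ 0.5655 -0.2371  0.3048] F [-0.29  0.81 -4.97] w 0.0231
row [ 5.8280e+00 -8.1560e+00 -1.9000e-02 -2.2200e-01 -1.1000e-02 -3.3983e+01]
```

Request:
play_rows:
  steps:
    - [0.2,-0.3,0,0,0,-1]
    - [0.6,-0.85,0,0,0,-3.5]
    - [1.1,-1.55,0,0,0,-6.5]
    - [1.7,-2.4,0,0,0,-10]
    - [2.3,-3.2,0,0,0,-13.5]
    - [2.9,-4.05,0,0,0,-17]
    - [3.5,-4.9,0,0,0,-20]
    - [4,-5.6,0,0,0,-23.5]
    - [4.4,-6.15,0,0,0,-26]
    - [4.6,-6.4,0,0,0,-27]

```text
clock: 6.68
tool_pos: [0.4471, 0.1416, 0.3064]
tcp_rot: [-0.001, 0.764, 0.645, -0.0]
contact_force: [0.6, -0.0, -3.6]
gripper_width: 0.0236
```

```bash
python3 - <<'E'
from h import *
go((.415,.241,.307),-3)
E
```

```text
clock 6.675 tcp [0.4471 0.1416 0.3064] F [ 0.56 -0.03 -3.64] w 0.0236
row [ 1.852 -0.967 -0.01  -0.058 -0.035 -6.657]
```

Request:
play_rows:
  steps:
    - [0.4,-0.2,0,0,0,-2]
    - [0.8,-0.4,0,0,0,-4]
    - [1.2,-0.65,0,0,0,-6]
    - [1.6,-0.85,0,0,0,-6.7]
    - [1.8,-0.95,0,0,0,-6.7]
    - [1.85,-0.97,0,0,0,-6.7]
    - [1.85,-0.97,0,0,0,-6.7]
    - [1.85,-0.97,0,0,0,-6.7]

```text
clock: 7.68
tool_pos: [0.418, 0.2373, 0.3062]
tcp_rot: [0.0, 0.728, 0.686, -0.0]
contact_force: [0.2, 0.1, -4.2]
gripper_width: 0.0231
```

```bash
python3 - <<'E'
from h import *
s=cams.camera("side");t=cams.camera("top")
go((.415,.241,.258),-3)
def z(im,x,y,w,h):return cv2.resize(np.clip(im[y:y+h,x:x+w,::-1]*1.6,0,255).astype(np.uint8),(400,int(400*h/w)),interpolation=cv2.INTER_CUBIC)
cv2.imwrite("pics/g3.png",np.hstack([z(s,270,170,120,130),z(t,200,150,120,130)]))
E
```

```text
clock 7.775 tcp [0.4178 0.2375 0.3063] F [ 0.69 -0.04 -4.24] w 0.0232
row [ 0.066 -0.061  0.966  0.005  0.025 -0.375]
```

View pics/g3.png

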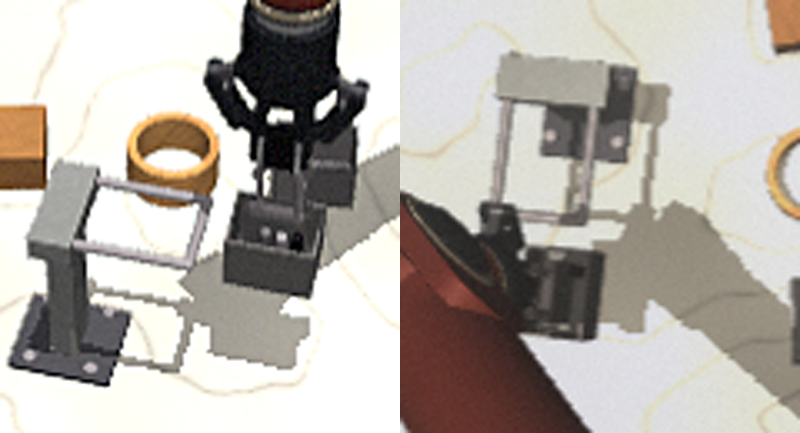

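The caddy hangs upright with its gate facing the cross bar. Lowering to bar height, with the bar at caddy z of 104.

Request:
play_rows:
  steps:
    - [0.07,0,0.3,0,0,-0.4]
    - [0.07,0,0.7,0,0,-0.4]
    - [0.07,0,0.95,0,0,-0.4]
    - [0.07,0.2,0.95,0,0,-0.4]
    - [0.07,0.4,0.95,0,0,-0.4]
    - [0.07,0.4,0.95,0,0,-0.4]
    - [0.07,0.4,0.95,0,0,-0.4]

```text
clock: 8.65
tool_pos: [0.4377, 0.2407, 0.2592]
tcp_rot: [-0.0, 0.725, 0.689, 0.0]
contact_force: [0.2, -0.1, -4.8]
gripper_width: 0.0233
```

```bash
python3 - <<'E'
from h import *
go((.4585,.241,.258),-3)
E
```

```text
clock 8.65 tcp [0.4377 0.2407 0.2592] F [ 0.25 -0.08 -4.81] w 0.0233
row [ 0.026  0.414  0.023  0.008 -0.027  0.09 ]
```

Request:
play_rows:
  steps:
    - [0,0.06,0.02,0,0,0]
    - [0,0.12,0.02,0,0,0]
    - [0,0.18,0.02,0,0,0]
    - [0,0.24,0.02,0,0,0]
    - [0,0.3,0.02,0,0,0]
    - [0,0.32,0.02,0,0,0]
    - [0,0.32,0.02,0,0,0]

```text
clock: 9.52
tool_pos: [0.4537, 0.2398, 0.2578]
tcp_rot: [-0.0, 0.725, 0.689, -0.0]
contact_force: [-0.5, -0.1, -3.9]
gripper_width: 0.0229
```

Request:
play_rows:
  steps:
    - [0,0.02,0,0,0,0]
    - [0,0.04,0,0,0,0]
    - [0,0.06,0,0,0,0]
    - [0,0.08,0,0,0,0]
    - [0,0.08,0,0,0,0]

```text
clock: 10.15
tool_pos: [0.4578, 0.2396, 0.2578]
tcp_rot: [-0.0, 0.725, 0.689, 0.0]
contact_force: [-0.2, -0.6, -4.3]
gripper_width: 0.023
```

Request:
play_rows:
  steps:
    - [0,0.02,0,0,0,0]
    - [0,0.04,0,0,0,0]
    - [0,0.06,0,0,0,0]
    - [0,0.08,0,0,0,0]
    - [0,0.08,0,0,0,0]

```text
clock: 10.78
tool_pos: [0.4608, 0.2395, 0.2576]
tcp_rot: [-0.001, 0.725, 0.689, -0.001]
contact_force: [-3.7, -0.4, -2.8]
gripper_width: 0.0229
```

Contact came at x of about 0.459 with 3.7 N, which agrees with the camera's bar estimate of 0.4825 (about 0.483 by touch). Pressing on in small steps.

Request:
play_rows:
  steps:
    - [0,0.03,0,0,0,0]
    - [0,0.06,0,0,0,0]
    - [0,0.09,0,0,0,0]
    - [0,0.12,0,0,0,0]
    - [0,0.15,0,0,0,0]
    - [0,0.18,0,0,0,0]
    - [0,0.18,0,0,0,0]

```text
clock: 11.65
tool_pos: [0.4698, 0.239, 0.2573]
tcp_rot: [-0.001, 0.725, 0.689, -0.001]
contact_force: [-5.4, -0.3, -5.0]
gripper_width: 0.0231
```

Request:
play_rows:
  steps:
    - [0,0.03,0,0,0,0]
    - [0,0.06,0,0,0,0]
    - [0,0.09,0,0,0,0]
    - [0,0.1,0,0,0,0]
    - [0,0.1,0,0,0,0]

```text
clock: 12.28
tool_pos: [0.4743, 0.2388, 0.257]
tcp_rot: [-0.001, 0.725, 0.689, -0.001]
contact_force: [-6.1, 0.3, -4.8]
gripper_width: 0.023
```

Request:
play_rows:
  steps:
    - [0,0.02,0,0,0,0]
    - [0,0.04,0,0,0,0]
    - [0,0.06,0,0,0,0]
    - [0,0.08,0,0,0,0]
    - [0,0.08,0,0,0,0]

```text
clock: 12.9
tool_pos: [0.4784, 0.2384, 0.2568]
tcp_rot: [-0.001, 0.725, 0.689, -0.001]
contact_force: [-5.1, -0.3, -4.4]
gripper_width: 0.0232
```

```bash
python3 - <<'E'
from h import *
s=cams.camera("side")
go((.478,.239,.230),-3)
cv2.imwrite("pics/g4.png",cv2.resize(np.clip(s[195:275,270:350,::-1]*1.6,0,255).astype(np.uint8),(600,600),interpolation=cv2.INTER_CUBIC))
E
```

```text
clock 12.95 tcp [0.4784 0.2384 0.2568] F [-5.38  0.03 -7.05] w 0.023
row [ 0.011 -0.008  0.536 -0.197  0.046  0.124]
```

View pics/g4.png

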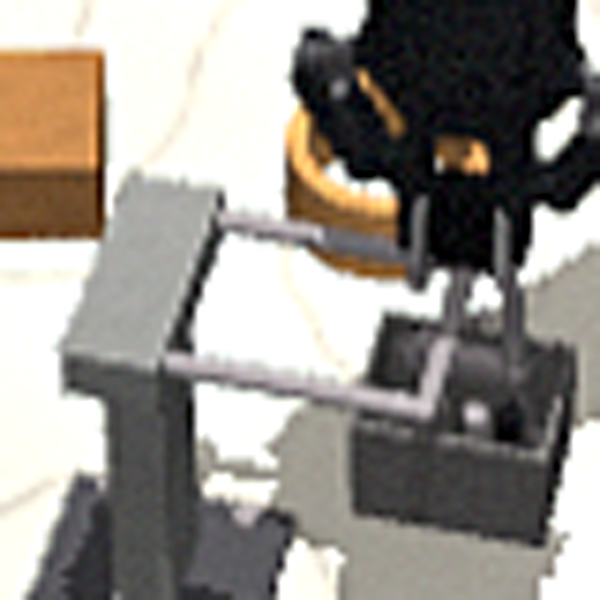

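The bar has entered past the gate, with its caddy x at about 5 mm. Lowering so the bar rises into the crook.

Request:
play_rows:
  steps:
    - [0,0,0.04,0,0,0]
    - [0,0,0.08,0,0,0]
    - [0,0,0.12,0,0,0]
    - [0,0,0.16,0,0,0]
    - [0,0,0.2,0,0,0]
    - [0,0,0.24,0,0,0]
    - [0,0,0.24,0,0,0]

```text
clock: 13.82
tool_pos: [0.4803, 0.2385, 0.2456]
tcp_rot: [0.0, 0.725, 0.689, 0.001]
contact_force: [-1.4, 0.9, -7.6]
gripper_width: 0.0228
```

Request:
play_rows:
  steps:
    - [0,0.02,0.04,0,0,0]
    - [0,0.04,0.08,0,0,0]
    - [0,0.06,0.12,0,0,0]
    - [0,0.08,0.16,0,0,0]
    - [0,0.08,0.2,0,0,0]
    - [0,0.08,0.2,0,0,0]

```text
clock: 14.58
tool_pos: [0.4841, 0.2383, 0.236]
tcp_rot: [0.0, 0.725, 0.689, 0.0]
contact_force: [-0.6, -0.1, -5.7]
gripper_width: 0.0231
```

Request:
play_rows:
  steps:
    - [0,0,0.02,0,0,0]
    - [0,0,0.04,0,0,0]
    - [0,0,0.06,0,0,0]
    - [0,0,0.06,0,0,0]

```text
clock: 15.08
tool_pos: [0.4836, 0.2383, 0.2328]
tcp_rot: [-0.0, 0.725, 0.689, -0.0]
contact_force: [0.6, -0.0, -3.8]
gripper_width: 0.0232
```

Request:
play_rows:
  steps:
    - [0,0,0.015,0,0,0]
    - [0,0,0.03,0,0,0]
    - [0,0,0.03,0,0,0]

```text
clock: 15.45
tool_pos: [0.4837, 0.2383, 0.2314]
tcp_rot: [-0.0, 0.725, 0.689, 0.0]
contact_force: [-0.3, -0.6, -4.4]
gripper_width: 0.0231
```

Request:
play_rows:
  steps:
    - [0,0,0.015,0,0,0]
    - [0,0,0.03,0,0,0]
    - [0,0,0.03,0,0,0]

```text
clock: 15.82
tool_pos: [0.4838, 0.2384, 0.2309]
tcp_rot: [0.0, 0.725, 0.689, 0.0]
contact_force: [-2.4, -1.8, 3.7]
gripper_width: 0.023
```

Request:
play_rows:
  steps:
    - [0,0,0.015,0,0,0]
    - [0,0,0.03,0,0,0]
    - [0,0,0.03,0,0,0]

```text
clock: 16.2
tool_pos: [0.4839, 0.2385, 0.2306]
tcp_rot: [0.001, 0.725, 0.689, 0.001]
contact_force: [-3.6, -2.6, 11.8]
gripper_width: 0.0232
```

The crook is on the bar with about 16 N on the eye, so I'll back off a little straight away.

Request:
play_rows:
  steps:
    - [0,0,-0.02,0,0,0]
    - [0,0,-0.04,0,0,0]
    - [0,0,-0.04,0,0,0]

```text
clock: 16.58
tool_pos: [0.4838, 0.2384, 0.2308]
tcp_rot: [0.0, 0.725, 0.689, 0.0]
contact_force: [-1.2, -1.2, 5.0]
gripper_width: 0.0231
```

```bash
python3 - <<'E'
from h import *
s=cams.camera("side")
go((.478,.239,.230),-3)
cv2.imwrite("pics/g5.png",cv2.resize(np.clip(s[195:275,270:350,::-1]*1.6,0,255).astype(np.uint8),(600,600),interpolation=cv2.INTER_CUBIC))
E
```

```text
clock 16.625 tcp [0.4838 0.2384 0.2308] F [-1.41 -1.66  5.13] w 0.0234
row [ 0.006 -0.117  0.016  0.04  -0.014  0.108]
```

View pics/g5.png

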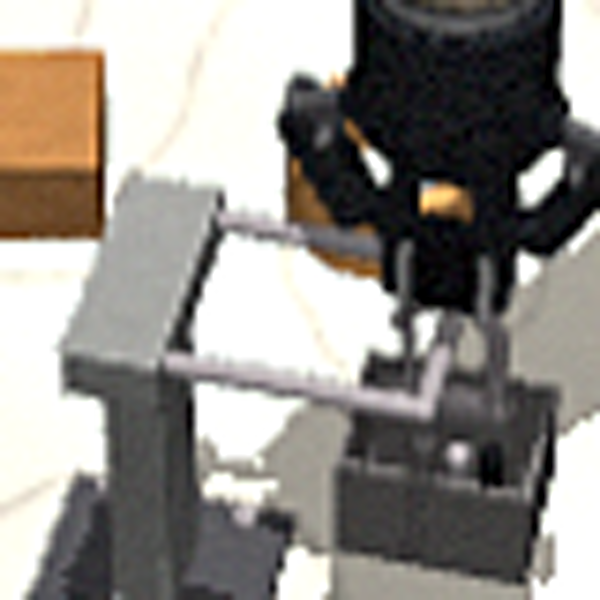

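The bar lies in the crook between the gate, upright at (405,350), and the spine at (490,350). I'll unload a touch, then let go.

Request:
play_rows:
  steps:
    - [0,0,-0.02,0,0,0]
    - [0,0,-0.02,0,0,0]

```text
clock: 16.88
tool_pos: [0.4838, 0.2384, 0.231]
tcp_rot: [-0.0, 0.725, 0.689, 0.0]
contact_force: [-0.1, -0.2, 0.5]
gripper_width: 0.0236
```

Request:
play_rows:
  steps:
    - [0,0,0,0,0,0]
    - [0,0,0,0,0,0]
    - [0,0,0,0,0,0]
    - [0,0,0,0,0,0]
    - [0,0,0,0,0,0]
    - [0,0,0,0,0,0]
    - [0,0,0,0,0,0]
    - [0,0,0,0,0,0]
  gripper: 0

```text
clock: 17.88
tool_pos: [0.4837, 0.2383, 0.2314]
tcp_rot: [-0.0, 0.725, 0.689, 0.0]
contact_force: [0.1, -0.4, -0.3]
gripper_width: 0.0853
```

Request:
play_rows:
  steps:
    - [0,0,-0.2,0,0,0]
    - [0,0,-0.5,0,0,0]
    - [0,0,-1,0,0,0]
    - [0,0,-1.6,0,0,0]
    - [0,0,-2.2,0,0,0]
    - [0,0,-2.6,0,0,0]
    - [0,0,-2.6,0,0,0]
    - [0,0,-2.6,0,0,0]
    - [0,0,-2.6,0,0,0]
    - [0,0,-2.6,0,0,0]

```text
clock: 19.12
tool_pos: [0.4835, 0.2381, 0.3606]
tcp_rot: [-0.0, 0.725, 0.689, -0.001]
contact_force: [0.6, 0.5, -1.4]
gripper_width: 0.0856
```

Request:
play_rows:
  steps:
    - [0,0,0,0,0,0]
    - [0,0,0,0,0,0]
    - [0,0,0,0,0,0]
    - [0,0,0,0,0,0]
    - [0,0,0,0,0,0]
    - [0,0,0,0,0,0]
    - [0,0,0,0,0,0]
    - [0,0,0,0,0,0]
    - [0,0,0,0,0,0]
    - [0,0,0,0,0,0]

```text
clock: 20.38
tool_pos: [0.4836, 0.2383, 0.3614]
tcp_rot: [-0.0, 0.725, 0.689, 0.0]
contact_force: [-0.6, 0.1, -0.3]
gripper_width: 0.0856
```

Request:
play_rows:
  steps:
    - [0,0,0,0,0,0]
    - [0,0,0,0,0,0]
    - [0,0,0,0,0,0]
    - [0,0,0,0,0,0]
    - [0,0,0,0,0,0]
    - [0,0,0,0,0,0]
    - [0,0,0,0,0,0]
    - [0,0,0,0,0,0]
    - [0,0,0,0,0,0]
    - [0,0,0,0,0,0]

```text
clock: 21.62
tool_pos: [0.4836, 0.2383, 0.3614]
tcp_rot: [-0.0, 0.725, 0.689, 0.0]
contact_force: [0.2, -0.5, 0.1]
gripper_width: 0.0855
```

Request:
play_rows:
  steps:
    - [0,0,0,0,0,0]
    - [0,0,0,0,0,0]
    - [0,0,0,0,0,0]
    - [0,0,0,0,0,0]
    - [0,0,0,0,0,0]
    - [0,0,0,0,0,0]
    - [0,0,0,0,0,0]
    - [0,0,0,0,0,0]
    - [0,0,0,0,0,0]
    - [0,0,0,0,0,0]

```text
clock: 22.88
tool_pos: [0.4836, 0.2383, 0.3614]
tcp_rot: [-0.0, 0.725, 0.689, 0.0]
contact_force: [0.5, 0.3, 0.1]
gripper_width: 0.0856
```

```bash
python3 - <<'E'
from h import *
from cell import readout
s=cams.camera("side");s2=[cams.camera("side") for _ in range(6)][-1]
print(readout.get_obs()["clock"],"motion in crop, max diff",np.abs(s[200:275,290:350].astype(int)-s2[200:275,290:350]).max())
cv2.imwrite("pics/g6.png",cv2.resize(np.clip(s2[195:275,270:350,::-1]*1.6,0,255).astype(np.uint8),(600,600),interpolation=cv2.INTER_CUBIC))
a=cv2.imread("pics/side0.png").astype(int);b=s2[:,:,::-1].astype(int)
for n,(x,y,w,h) in dict(carton=(255,200,33,26),tape=(306,202,22,26),tote=(348,204,34,30),gun=(345,300,35,55),mouse=(368,145,32,17)).items():
    print(n,"mean diff",np.abs(a-b)[y:y+h,x:x+w].mean().round(1))
E
```

```text
23.225 motion in crop, max diff 13
carton mean diff 7.4
tape mean diff 11.2
tote mean diff 14.4
gun mean diff 9.4
mouse mean diff 6.8
```

View pics/g6.png

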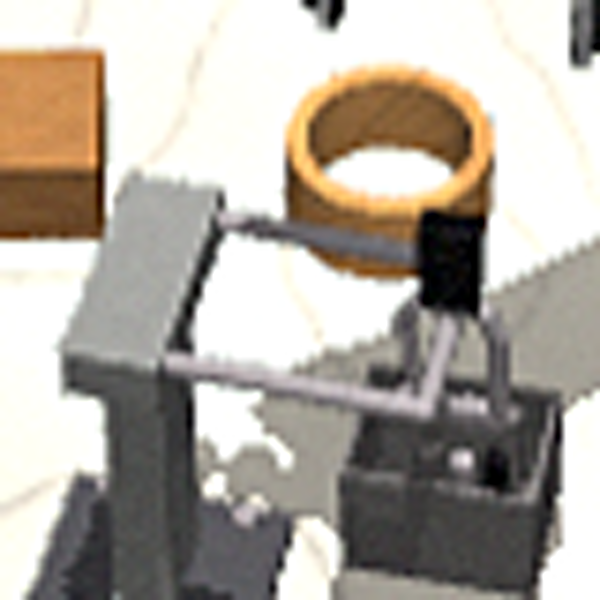

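The caddy hangs upright on the cross bar with its gate closed, it isn't moving, and the gripper is clear. Handing in.

```bash
python3 -c "
from cell import finish_job
print(finish_job())"
```

```text
the job is handed in; nothing more can be done
None
```

The caddy is hanging from the eye's cross bar, the gripper has let go and is clear, and I handed the job in at about 23 s of the 58 s allowed. `finish_job` gives no verdict.

- **What I did:** I gripped the block on its two x faces and lifted the caddy about 135 mm. I turned the gate to face the eye and pressed it onto the bar with about 6 N. Then I lowered the caddy until the bar sat in the crook, unloaded it and let go.
- **Bar position:** By touch the bar was at x of about 0.483, which agrees with the cameras' 0.4825.
- **Last checks:**
  - In the last picture the bar is inside the hook and the gate looks shut and upright.
  - The caddy looks upright, though I judged that by eye.
  - Side views 0.3 s apart showed only noise-level differences, so it hangs still.
  - The gripper is open about 13 cm above the bar, with near-zero force.
- **Force:** The highest press on the eye was briefly about 16 N, when the crook seated. That figure is estimated from the wrist reading plus the caddy's weight and read only at the end of each move. It is under the 20 N limit, but closer than I wanted, and I backed off at once.
- **Other things on the bench:** I saw no sign of contact. The before-and-after picture comparison was inconclusive because differences of 7–14 grey levels, probably shadow and noise, remained.

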